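# Unlock the terminal box and swing its door open

### The arm

A 7-joint arm with a two-finger parallel gripper is mounted at the origin on a cart in front of the work surface, level with it; the furniture and walls round the work are solid. World frame = base frame: x ahead of the robot, y to its left, z up, the work surface at z = 0. Lengths are in m, angles in rad, forces in N, time in s.
With the tool pointing down it reaches from about 0.425 to 0.925 m from the base axis. Payload 6.8 kg.
Tool frame: the origin (TCP) lies at the very end of the fingers, on their centre line; the grasp point (between the pads) lies 19 mm behind it (bot.grasp_offset is the distance from the TCP to the grasp point, in m); z points along the fingers, y is the direction in which the jaws open and shut (so a half turn about z gives the same grasp; the last joint's range is limited). The gripper opens to 85 mm and grips with 20 to 120 N. Pads are 22 mm wide; open, the fingers measure 114 mm over their backs; the gripper's body (76 mm by 85 mm) begins 54 mm behind the grasp point. The pads swing forward as they close: fully open they stand 13 mm farther back than shut.
Start: joints at [-1.296, 0.477, 0.022, 1.555, -0.011, 1.109, -0.083], TCP at [0.252, 0.626, 0.231] pointing down, gripper open.
Joint ranges: [-2.96, 2.96], [-0.34, 2.1], [-1.41, 1.46], [0.24, 2.44], [-1.37, 4.51], [0.17, 1.92], [-2.96, 2.96]. Speed limits (rad/s): [2.39, 2.39, 3.14, 3.14, 3.14, 3.14, 3.14].

### API

Orientations are given as a unit quaternion [w, x, y, z].
In Python, from station import monitor, cams, bot, finder gives the robot as it stands.
- The arm moves only by the tool jog_arm, never from a script. Its argument "plan" is a list of rows, each an object of numbers: "x", "y", "z": the shift along the tool's x, y, z as a fraction of full scale; "wx", "wy", "wz": the turn, a rotation vector about the tool's x, y, z as a fraction of full scale. A call has 1 to 12 rows; each row is the pose to reach, as a shift and turn from the pose measured when the call began, along the tool's axes at that moment, turning the shorter way round; what a row does not reach only later rows make up. Full scale, the value 1, is 20 cm for a shift and 180 degrees for a turn. A row lasts 1/12 s, in which the tool goes at most 41.7 mm and 7.16 degrees, less where a joint would pass 70% of its speed; a pose out of reach is approached as far as the arm can. A call with a number of a shift or a turn outside -1 to 1 is refused whole. A call with a gripper value outside its range is refused whole. "hand" is the opening, from -1 (shut) to 1 (fully open), set as the call begins (left out, the last holds). The fingers move at their own pace and stop on an object; "grip_force" is the grip in N (left out, the last holds). Time passes only in rows, so rows that repeat a pose let the fingers close. It gives the time, the measured TCP pose, the force and the opening at its end, in the units of the state.
- monitor.get_obs(): the state, without advancing time (a new reading comes with each control period).
- cams.read_camera(name): name is "scene" or "side" or "wrist"; returns the picture (400x640x3 uint8, red, green, blue); there is no depth.
- cams.get_calibration(name): a dict with "fx", "fy", "cx", "cy" (pixels), "extrinsics" (4x4, takes a point from world to camera coordinates). Camera axes: x right, y down, z forward; pixel columns grow to the right and rows downward; lengths in m; the calibration is good to about 2 mm. A picture is of the moment at which its call begins: read the wrist's pose just before it. get_calibration takes no time and is no camera call; for the wrist camera it gives the pose at the moment of the call.
- bot.hand_in(): hands the job in, once; it reports no verdict.
Trained networks look in the newest picture that a camera, given by its name, has taken for a name from the list of things; names that differ only in an ending like _2 or _b are one class to them, and where a whole thing is asked for, a point or a joint stands for the part that bears it (a point fixed in the world has none). Each returns a list of dicts, best first, with "confidence" (0 to 1); they miss things now and then, are a little off and sometimes report something else, mostly with a low value. They report only what shows in the picture. A call takes as long as a camera call.
- finder.find_in(camera, target): "bbox" ([left, top, width, height] in pixels, round what is visible of it).
- finder.place_of(camera, target): "location" ([column, row] in pixels: a listed point, or the origin of a listed thing).
The state is a dict: "t": time; "q": joint angles; "joint_vel": joint speeds; "joint_torque": joint torques, N m; "eef_pos": TCP position; "tool_rot": TCP orientation; "contact_force": force on the tool from outside, world axes, zero at the start; "torque": the same for the moment, N m; "gripper_width": opening from 0.0 (shut) to 1.0 (fully open).
Only numpy, scipy, OpenCV 4.12 (cv2) and the standard library are available. Lean on these libraries where they do the work, as an engineer would, in place of code of your own. Each camera call takes 0.05 s, during which the arm holds its last target. There are 200 camera calls.

### The job

Unlock the grey steel terminal box that lies on its back on the desk, left of the cream case: take the ring-headed panel key out of the wooden block, push it fully home into the keyhole in the box's door and give it a quarter turn clockwise, so that the lock lets go. Then swing the door, which springs ajar, all the way open until it lies back against its stop. Leave the key in the lock and everything else where it is.

Things in the scene. Friction and masses are not known exactly. Their poses are not given: they have to be found in the camera images.
- enclosure: grey sheet-steel terminal box lying on its back left of the cream case, 160 (x) x 200 (y) x 80 mm high, immovable. Origin: centre of its underside, on the desk; x points from its front (the lock side, towards the cream case) to its hinge side, z up. Two black cable glands stand 20 mm out of its -y wall, which looks away from the robot
- door (a joint): angle of the box's door: 0 shut, grows as its front edge rises, stop at 1.85 (leaning back past upright). Once unlocked and with nothing holding door or key down, two sprung buffers lift it by themselves to about 0.26 (lip 47 mm up). Beyond that it swings freely: let go below upright it falls back on the buffers, beyond about 1.6 it falls open to the stop. Lifting takes 2 to 3 N at the lip
- door_hinge (a point): centre of the door's hinge line: at x = +84 mm, z = 82 mm in the frame of the enclosure; the hinge line runs along the enclosure's y
- door_lip (a point): middle of the lower edge of the door's front lip, 180 mm from the hinge line; when shut 82 mm above the desk and 16 mm in front of the box's front wall. The door is 212 mm wide, 14 mm thick; its frame turns with the door and equals that of the enclosure when shut
- lock_mouth (a point): centre of the keyhole, on top of the steel lock plate (30 x 56 x 6 mm), 62 mm behind the lip and 20 mm above its lower edge; 102 mm above the desk when shut; z points out of the door. Slot 9 mm (x) by 22 mm (y), 2 mm bevel, through the 6 mm plate; an equal one in the barrel, floor 20 mm below this point. The bit must be 16 to 20 mm deep to turn; turned, it cannot come out
- lock_barrel (a joint): angle of the lock's barrel: 0 locked (slots in line), grows clockwise seen from above, stop at 1.6. The key turns it after about 0.15 rad of play; it stays where it is left (about 0.03 N m to turn). The hidden cam leaves its catch at about 0.92, so a full quarter turn of the key is safely enough
- panel_key: steel panel key standing in the wooden block, ring up, 80 mm high, 60 g. Origin: centre of the end of its bit; z up along the shank. Bit 20 mm (y) x 7 mm (x) x 10 mm high, end bevelled; shank 7 mm thick, collar at 30 to 34 mm, then a flat ring 36 mm across (y, z) and 10 mm thick (x), centre 62 mm above the origin. It stands 25 mm deep in a close slot: draw it straight up
- key_block: light wooden block, 50 (x) x 130 (y) x 45 mm high, immovable. Origin: centre of its underside, on the desk. The panel key stands at y = -34 mm, the hex key at y = +36 mm, both 25 mm deep
- hex_key: T-handle hex key with a black cross-bar, 97 mm high, bar 70 mm long and 14 mm thick, standing in the same block; it does not fit and stays there. Origin: lower end of its shank
- tray: small green parts tray, 68 x 100 x 30 mm, standing on the sheets of paper near the block; a bystander. Origin: centre of its underside
- pliers: black pliers lying near the desk's front edge, before the cream case, 61 x 163 x 14 mm; a bystander. Origin: centre of the underside
- housing_a: cream moulded housing half, 42 x 62 x 24 mm, lying beyond the cream case; a bystander. Origin: centre of the underside
- torch: torch, 26 x 120 x 23 mm, lying at the right edge of the desk; a bystander. Origin: centre of the underside

How it is judged:
On the way, in this order (a step that is already met when the one before it is completed fails the run):
1. the key is fully home in the keyhole, the barrel not yet turned (z of panel_key in the frame of lock_mouth below -0.0165 m and horizontal distance between panel_key and lock_mouth below 0.005 m and value of joint lock_barrel below 0.5 rad), for 0.1 s.
2. the key has turned the barrel clockwise until the cam is free (value of joint lock_barrel above 0.9 rad and z of panel_key in the frame of lock_mouth below -0.012 m), for 0.1 s.
3. the door stands open past upright (value of joint door above 1.65 rad), for 0.1 s.
At the end, for the whole second after the job is handed in: The door lies back against its stop (over 1.75 rad) at rest, the barrel is still turned (over 0.8 rad) and the key is still in the lock (bit over 12 mm deep), at rest (value of joint door above 1.75 rad and velocity of joint door below 0.1 rad/s and value of joint lock_barrel above 0.8 rad and z of panel_key in the frame of lock_mouth below -0.012 m and distance between panel_key and lock_mouth below 0.024 m and linear speed of panel_key below 0.05 m/s); the robot touches nothing.
It fails at once if the T-handle hex key is taken out of its place or knocked over (moved over 20 mm) (distance of hex_key from where it was at the start of the episode above 0.02 m).
It fails at once if the tray, pliers, housing or torch is moved by more than 30 mm (distance of any of tray, pliers, housing_a, torch from where it was at the start of the episode above 0.03 m).
It also fails if it takes over 64 s, if anything falls off the work surface, if the arm or the gripper's body presses on something with over 40 N, if the wrist force passes 120 N, or if a joint passes its speed limit or range.

## Working session

There is one attempt and no reset: what is moved stays moved. The work goes in short steps, Python scripts to look and compute and a tool call to move; the robot and the scene stay as the last step left them, time stands still between calls to the robot, and variables do not carry over. Pictures are saved under pics/ and viewed, about 8 in all and at most 12, crops included, and the job is handed in when it is done.

Besides the shell and the picture viewer there is one more tool, called after "Emit:" in YAML: its name, and indented under it one key for each argument. jog_arm: Moves the arm, as the interface text tells. Shift numbers are shares of 20 cm and turn numbers shares of 180 degrees, none past 1 either way. Its arguments: {"type":"object","properties":{"plan":{"type":"array","items":{"type":"object","properties":{"x":{"type":"number","minimum":-1,"maximum":1},"y":{"type":"number","minimum":-1,"maximum":1},"z":{"type":"number","minimum":-1,"maximum":1},"wx":{"type":"number","minimum":-1,"maximum":1},"wy":{"type":"number","minimum":-1,"maximum":1},"wz":{"type":"number","minimum":-1,"maximum":1}}}},"hand":{"type":"number"},"grip_force":{"type":"number"}},"required":["plan"]}

```bash
ls; mkdir -p pics; cat > h.py <<'E'
import numpy as np, cv2
from scipy.spatial.transform import Rotation as R
from station import monitor, cams, bot, finder
def ray(cam,px,cal=None):
    c=cal or cams.get_calibration(cam); E=np.array(c["extrinsics"])
    d=np.array([(px[0]-c["cx"])/c["fx"],(px[1]-c["cy"])/c["fy"],1])
    return -E[:3,:3].T@E[:3,3], E[:3,:3].T@d
def onz(cam,px,z,cal=None):
    o,d=ray(cam,px,cal); return o+d*(z-o[2])/d[2]
def proj(cam,P,cal=None):
    c=cal or cams.get_calibration(cam); E=np.array(c["extrinsics"])
    p=(E[:3,:3]@np.asarray(P,float).T).T+E[:3,3]
    return np.c_[c["fx"]*p[:,0]/p[:,2]+c["cx"],c["fy"]*p[:,1]/p[:,2]+c["cy"]]
def tri(a,b):
    A=[];B=[]
    for o,d in (a,b):
        d=d/np.linalg.norm(d);M=np.eye(3)-np.outer(d,d);A.append(M);B.append(M@o)
    return np.linalg.solve(sum(A),sum(B))
def save(cam,name,f=1):
    im=cams.read_camera(cam); cv2.imwrite(f"pics/{name}.png",im[:,:,::-1]); return im
def pose():
    s=monitor.get_obs(); q=s["tool_rot"]; return np.array(s["eef_pos"]),R.from_quat([q[1],q[2],q[3],q[0]])
E
python3 - <<'E'
from h import *
np.set_printoptions(precision=4,suppress=True)
a=save("scene","s0");
for t in ["panel_key","lock_mouth","key_block","hex_key","door_lip","door_hinge","enclosure","tray"]:
    r=finder.place_of("scene",t); print(t,[(x["location"],round(x["confidence"],2)) for x in r[:2]])
b=save("side","d0")
for t in ["panel_key","lock_mouth","key_block","hex_key","door_lip","door_hinge","enclosure","tray"]:
    r=finder.place_of("side",t); print(t,[(x["location"],round(x["confidence"],2)) for x in r[:2]])
cv2.imwrite("pics/both.png",cv2.resize(np.vstack([a,b])[:,:,::-1],(480,600)))
p,r=pose();print(p,r.as_matrix());print(cams.get_calibration("scene"));print(cams.get_calibration("side"))
E
```

```text
pics
panel_key [([394.6, 283.6], 0.58)]
lock_mouth [([253.2, 147.1], 0.68)]
key_block [([387.5, 275.9], 0.94)]
hex_key [([379.6, 261.0], 0.64)]
door_lip [([273.1, 148.6], 0.69), ([254.2, 144.2], 0.27)]
door_hinge [([216.9, 155.9], 0.83)]
enclosure [([245.3, 175.2], 0.93)]
tray [([342.3, 287.5], 0.6)]
panel_key [([396.7, 259.9], 0.6)]
lock_mouth []
key_block [([389.7, 250.8], 0.58), ([367.2, 198.4], 0.44)]
hex_key [([379.3, 240.5], 0.61)]
door_lip [([277.7, 150.7], 0.76)]
door_hinge [([226.4, 166.5], 0.98)]
enclosure [([253.8, 173.9], 0.86), ([261.4, 151.8], 0.74)]
tray [([358.6, 265.2], 0.69)]
[0.2521 0.6262 0.2314] [[-0.9276  0.3735 -0.    ]
 [ 0.3735  0.9276  0.    ]
 [ 0.      0.     -1.    ]]
{'fx': 401.3397731911532, 'fy': 401.3397731911532, 'cx': 315.443224747118, 'cy': 202.54269601222668, 'extrinsics': array([[ 0.8518, -0.5236,  0.0187, -0.4825],
       [-0.3223, -0.5519, -0.7691,  0.2118],
       [ 0.413 ,  0.6491, -0.6388,  0.8733],
       [ 0.    ,  0.    ,  0.    ,  1.    ]])}
{'fx': 411.8188237543086, 'fy': 411.8188237543086, 'cx': 323.952473710716, 'cy': 199.56712436428126, 'extrinsics': array([[ 0.7145, -0.6996, -0.0069, -0.4067],
       [-0.6218, -0.6305, -0.4647,  0.3595],
       [ 0.3207,  0.3363, -0.8855,  1.2385],
       [ 0.    ,  0.    ,  0.    ,  1.    ]])}
```

View pics/s0.png

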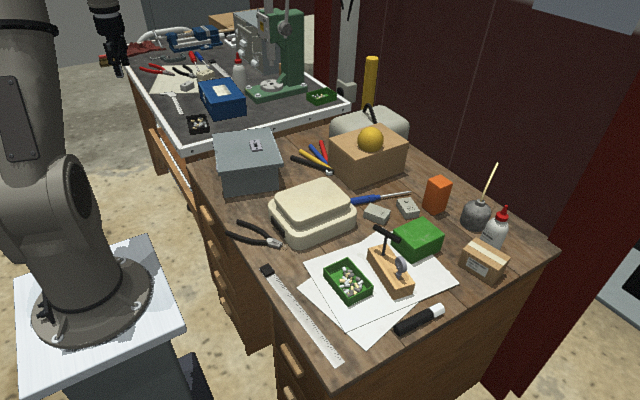

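View pics/d0.png

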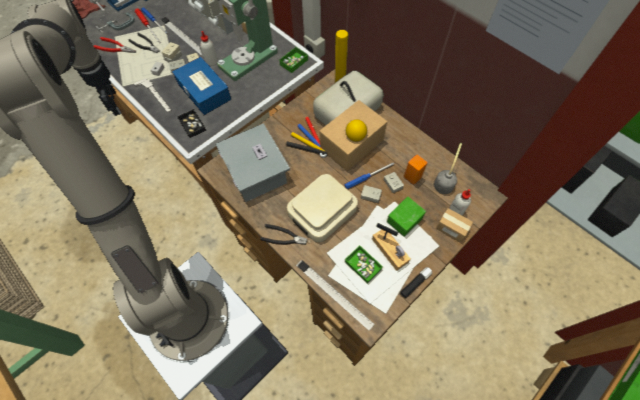

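The pictures show the grey box at (247,160) in the scene view with its lock plate at (256,145). The wooden block is at (390,270), with the ring key at its near end (400,265), the hex key at (386,236) and the tray at (347,281).

```bash
python3 - <<'E'
from h import *
np.set_printoptions(precision=4,suppress=True)
S={"panel_key":(394.6,283.6),"lock_mouth":(253.2,147.1),"key_block":(387.5,275.9),"hex_key":(379.6,261),"door_lip":(273.1,148.6),"door_hinge":(216.9,155.9),"enclosure":(245.3,175.2),"tray":(342.3,287.5)}
D={"panel_key":(396.7,259.9),"lock_mouth":(260,151.5),"key_block":(389.7,250.8),"hex_key":(379.3,240.5),"door_lip":(277.7,150.7),"door_hinge":(226.4,166.5),"enclosure":(253.8,173.9),"tray":(358.6,265.2)}
Z={"panel_key":.02,"lock_mouth":.102,"key_block":0,"hex_key":.02,"door_lip":.082,"door_hinge":.082,"enclosure":0,"tray":0}
for k in S: print(k,onz("scene",S[k],Z[k]),onz("side",D[k],Z[k]),tri(ray("scene",S[k]),ray("side",D[k])))
print(cams.get_calibration("wrist"))
E
```

```text
panel_key [ 0.5819 -0.3125  0.02  ] [ 0.5794 -0.318   0.02  ] [ 0.5745 -0.3192  0.032 ]
lock_mouth [0.5001 0.2431 0.102 ] [0.511  0.2495 0.102 ] [0.5097 0.2556 0.0935]
key_block [ 0.5954 -0.2754  0.    ] [ 0.5941 -0.2792  0.    ] [ 0.5907 -0.2802  0.008 ]
hex_key [ 0.5953 -0.2422  0.02  ] [ 0.5892 -0.2354  0.02  ] [ 0.5956 -0.2362  0.0134]
door_lip [0.5603 0.2359 0.082 ] [0.5635 0.2215 0.082 ] [0.5539 0.2134 0.0973]
door_hinge [0.4008 0.2818 0.082 ] [0.3973 0.2952 0.082 ] [0.4039 0.3042 0.0674]
enclosure [0.4727 0.2606 0.    ] [0.4674 0.255  0.    ] [0.4668 0.2497 0.0084]
tray [ 0.485  -0.2491  0.    ] [ 0.4869 -0.242   0.    ] [ 0.492  -0.2394 -0.0153]
{'fx': 313.20105755235795, 'fy': 313.20105755235795, 'cx': 320.2904519941994, 'cy': 205.30743317741303, 'extrinsics': array([[ 0.3733,  0.9277, -0.0005, -0.6744],
       [ 0.8798, -0.3538,  0.3176, -0.0425],
       [ 0.2945, -0.119 , -0.9482,  0.3807],
       [ 0.    ,  0.    ,  0.    ,  1.    ]])}
```

Emit:
jog_arm:
  plan:
    - {"x": -1, "y": -0.72, "z": -0.2, "wz": 0.49}
    - {"x": -1, "y": -0.72, "z": -0.2, "wz": 0.49}
    - {"x": -1, "y": -0.72, "z": -0.2, "wz": 0.49}
    - {"x": -1, "y": -0.72, "z": -0.2, "wz": 0.49}
    - {"x": -1, "y": -0.72, "z": -0.2, "wz": 0.49}
    - {"x": -1, "y": -0.72, "z": -0.2, "wz": 0.49}
    - {"x": -1, "y": -0.72, "z": -0.2, "wz": 0.49}
    - {"x": -1, "y": -0.72, "z": -0.2, "wz": 0.49}
    - {"x": -1, "y": -0.72, "z": -0.2, "wz": 0.49}
  hand: 1

```text
invalid input at $.plan[0]: expected keys x, y, z, wx, wy, wz
```

```bash
cat >> h.py <<'E'
def goto(p=None,yaw=None,tilt=None):
    """print shift (fractions) and turn for target world p, tool pointing down with tool-y azimuth yaw (deg)"""
    P,Rt=pose(); d=np.zeros(3) if p is None else Rt.inv().apply(np.array(p)-P)
    w=np.zeros(3)
    if yaw is not None:
        a=np.radians(yaw); y=np.array([np.cos(a),np.sin(a),0]); z=np.array([0,0,-1.]); M=R.from_matrix(np.c_[np.cross(y,z),y,z])
        if tilt: M=R.from_rotvec(np.array(tilt[:3])*tilt[3])*M
        w=(Rt.inv()*M).as_rotvec()
    s=monitor.get_obs(); ym=Rt.as_matrix()[:,1]
    print("t",round(s["t"],2),"P",P.round(4),"yaw",round(np.degrees(np.arctan2(ym[1],ym[0])),2),"F",np.round(s["contact_force"],1),"w",round(s["gripper_width"],3),"q",np.round(s["q"],2))
    print("shift",(d/.2).round(4),"turn",(w/np.pi).round(4),"mm",(d*1000).round(1),"deg",np.degrees(w).round(2))
E
python3 -c "
from h import *
goto((.47,.25,.27),-20)"
```

```text
t 0.9 P [0.2521 0.6262 0.2314] yaw 68.07 F [ 1.  -0.7  0.1] w 1.0 q [-1.3   0.48  0.02  1.56 -0.01  1.11 -0.08]
shift [-1.7131 -1.3378 -0.1933] turn [ 0.     -0.      0.4893] mm [-342.6 -267.6  -38.7] deg [ 0.   -0.   88.07]
```

All keys are needed.

Emit:
jog_arm:
  plan:
    - {"x": -1, "y": -0.75, "z": -0.2, "wx": 0, "wy": 0, "wz": 0.49}
    - {"x": -1, "y": -0.75, "z": -0.2, "wx": 0, "wy": 0, "wz": 0.49}
    - {"x": -1, "y": -0.75, "z": -0.2, "wx": 0, "wy": 0, "wz": 0.49}
    - {"x": -1, "y": -0.75, "z": -0.2, "wx": 0, "wy": 0, "wz": 0.49}
    - {"x": -1, "y": -0.75, "z": -0.2, "wx": 0, "wy": 0, "wz": 0.49}
    - {"x": -1, "y": -0.75, "z": -0.2, "wx": 0, "wy": 0, "wz": 0.49}
    - {"x": -1, "y": -0.75, "z": -0.2, "wx": 0, "wy": 0, "wz": 0.49}
    - {"x": -1, "y": -0.75, "z": -0.2, "wx": 0, "wy": 0, "wz": 0.49}
  hand: 1

```text
t: 1.57
eef_pos: [0.3844, 0.4091, 0.2725]
tool_rot: [0.0, 0.643, 0.766, 0.001]
contact_force: [-1.3, 0.4, 0.3]
gripper_width: 0.998
```

```bash
python3 -c "
from h import *
goto((.47,.25,.27),-20)"
```

```text
t 1.57 P [0.3844 0.4091 0.2725] yaw 10.04 F [-1.3  0.4  0.3] w 0.998 q [-1.16  0.25  0.28  1.8  -0.08  1.1  -0.68]
shift [-0.8576  0.2826  0.0124] turn [ 0.0005 -0.0004  0.1669] mm [-171.5   56.5    2.5] deg [ 0.08 -0.06 30.04]
```

Emit:
jog_arm:
  plan:
    - {"x": -0.86, "y": 0.28, "z": 0, "wx": 0, "wy": 0, "wz": 0.167}
    - {"x": -0.86, "y": 0.28, "z": 0, "wx": 0, "wy": 0, "wz": 0.167}
    - {"x": -0.86, "y": 0.28, "z": 0, "wx": 0, "wy": 0, "wz": 0.167}
    - {"x": -0.86, "y": 0.28, "z": 0, "wx": 0, "wy": 0, "wz": 0.167}
    - {"x": -0.86, "y": 0.28, "z": 0, "wx": 0, "wy": 0, "wz": 0.167}
    - {"x": -0.86, "y": 0.28, "z": 0, "wx": 0, "wy": 0, "wz": 0.167}
    - {"x": -0.86, "y": 0.28, "z": 0, "wx": 0, "wy": 0, "wz": 0.167}

```text
t: 2.15
eef_pos: [0.47, 0.2487, 0.2727]
tool_rot: [-0.0, 0.82, 0.573, 0.001]
contact_force: [-0.3, 0.9, -0.5]
gripper_width: 0.998
```

```bash
python3 - <<'E'
from h import *
np.set_printoptions(precision=4,suppress=True)
cal=cams.get_calibration("wrist"); im=save("wrist","w1"); np.save("cal_w1.npy",cal,allow_pickle=True)
goto()
for t,z in (("lock_mouth",.102),("door_lip",.082),("door_hinge",.082)):
    r=finder.place_of("wrist",t); print(t,[(x["location"],round(x["confidence"],2),onz("wrist",x["location"],z,cal)) for x in r[:2]])
E
```

```text
t 2.2 P [0.4692 0.2503 0.2725] yaw -19.94 F [-0.   1.   0.9] w 1.0 q [-0.99  0.21  0.45  1.87 -0.1   1.08 -0.85]
shift [0. 0. 0.] turn [0. 0. 0.] mm [0. 0. 0.] deg [0. 0. 0.]
lock_mouth [([355.0, 162.9], 0.75, array([0.5113, 0.2565, 0.102 ]))]
door_lip [([411.1, 158.6], 0.72, array([0.57  , 0.2359, 0.082 ]))]
door_hinge [([243.7, 170.4], 0.67, array([0.3965, 0.2858, 0.082 ]))]
```

View pics/w1.png

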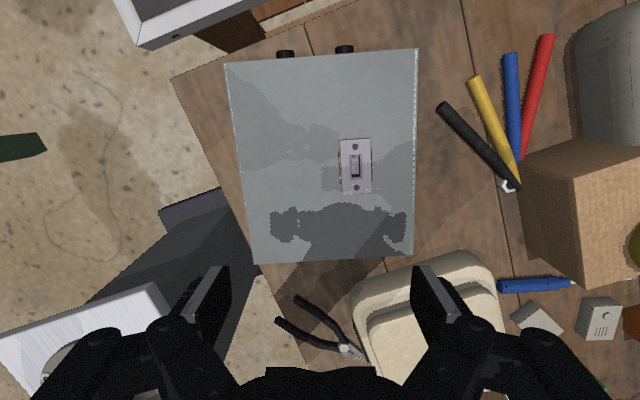

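The slot is at about (355,165), on a plate spanning (338–373, 138–194). The cream case lies next to the box and is lower than the door. I'll rectify the plate numerically.

```bash
cat > rect.py <<'E'
from h import *
def rectify(cam,im,cal,z,c,half=.04,s=8000,name=None):
    # top view at height z, pixel = 1/s m; +x world right, +y world up
    q=np.array([[c[0]-half,c[1]+half,z],[c[0]+half,c[1]+half,z],[c[0]+half,c[1]-half,z],[c[0]-half,c[1]-half,z]])
    n=int(2*half*s); H=cv2.getPerspectiveTransform(proj(cam,q,cal).astype(np.float32),np.float32([[0,0],[n,0],[n,n],[0,n]]))
    o=cv2.warpPerspective(im[:,:,::-1],H,(n,n),flags=cv2.INTER_CUBIC)
    if name: cv2.imwrite(f"pics/{name}.png",o)
    return o
E
python3 - <<'E'
from rect import *
cal=np.load("cal_w1.npy",allow_pickle=True).item(); im=cv2.imread("pics/w1.png")[:,:,::-1]
c=(.511,.254)
o=rectify("wrist",im,cal,.102,c,.045,8000,"r1")
b=o.astype(int); pk=((b[:,:,2]-b[:,:,1])>3).astype(np.uint8)
pk=cv2.morphologyEx(cv2.morphologyEx(pk,cv2.MORPH_OPEN,np.ones((9,9))),cv2.MORPH_CLOSE,np.ones((41,41)))
cs,_=cv2.findContours(pk,0,2)
for k in sorted(cs,key=cv2.contourArea)[-2:]:
    (x,y),(w,h),a=cv2.minAreaRect(k); print("plate",c[0]-.045+x/8000,c[1]+.045-y/8000,w/8,h/8,"ang",-a)
E
```

```text
plate 0.5100545959472657 0.25274694061279296 32.61961364746094 56.732269287109375 ang -15.732006072998047
```

View pics/r1.png

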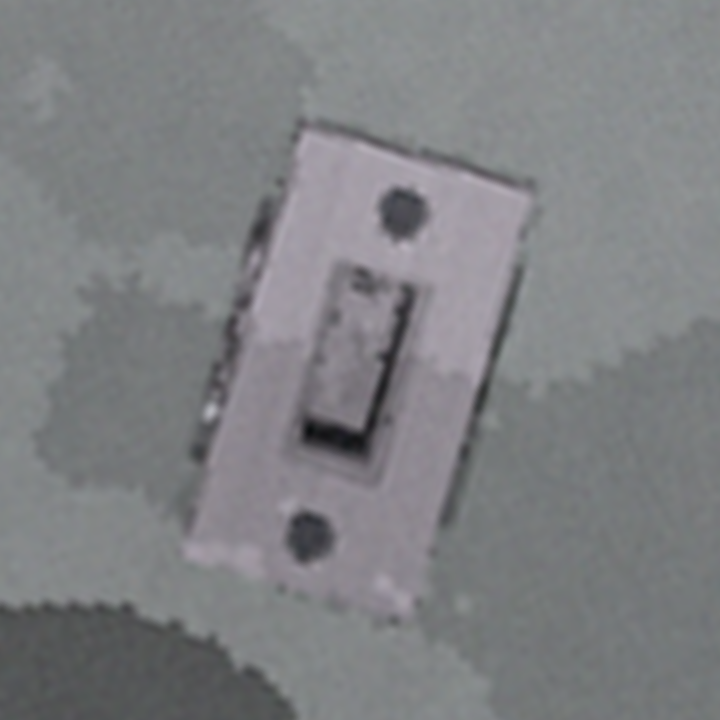

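The mouth centre is about (0.511, 0.2523), with the slot's short axis at an azimuth of about -16°. I'll move on to the key.

Emit:
jog_arm:
  plan:
    - {"x": -1, "y": 0.58, "z": 0, "wx": 0, "wy": 0, "wz": -0.055}
    - {"x": -1, "y": 0.58, "z": 0, "wx": 0, "wy": 0, "wz": -0.055}
    - {"x": -1, "y": 0.58, "z": 0, "wx": 0, "wy": 0, "wz": -0.055}
    - {"x": -1, "y": 0.58, "z": 0, "wx": 0, "wy": 0, "wz": -0.055}
    - {"x": -1, "y": 0.58, "z": 0, "wx": 0, "wy": 0, "wz": -0.055}
    - {"x": -1, "y": 0.58, "z": 0, "wx": 0, "wy": 0, "wz": -0.055}

```text
t: 2.85
eef_pos: [0.5103, 0.0198, 0.2724]
tool_rot: [0.0, 0.766, 0.643, 0.001]
contact_force: [0.8, 0.8, -0.3]
gripper_width: 1.003
```

```bash
python3 -c "
from h import *
goto((.575,-.32,.24),-10)"
```

```text
t 2.85 P [0.5103 0.0198 0.2724] yaw -10.04 F [ 0.8  0.8 -0.3] w 1.003 q [-0.67  0.17  0.58  1.92 -0.11  1.07 -0.22]
shift [-1.6168  0.6146  0.1622] turn [ 0.0006 -0.0002 -0.0002] mm [-323.4  122.9   32.4] deg [ 0.11 -0.04 -0.04]
```

Emit:
jog_arm:
  plan:
    - {"x": -1, "y": 0.36, "z": 0, "wx": 0, "wy": 0, "wz": 0}
    - {"x": -1, "y": 0.36, "z": 0, "wx": 0, "wy": 0, "wz": 0}
    - {"x": -1, "y": 0.36, "z": 0, "wx": 0, "wy": 0, "wz": 0}
    - {"x": -1, "y": 0.36, "z": 0, "wx": 0, "wy": 0, "wz": 0}
    - {"x": -1, "y": 0.36, "z": 0, "wx": 0, "wy": 0, "wz": 0}

```text
t: 3.27
eef_pos: [0.5457, -0.1819, 0.2724]
tool_rot: [0.0, 0.765, 0.644, 0.001]
contact_force: [1.0, 0.3, 0.9]
gripper_width: 1.001
```

Emit:
jog_arm:
  plan:
    - {"x": -0.62, "y": 0.25, "z": 0.15, "wx": 0, "wy": 0, "wz": 0}
    - {"x": -0.62, "y": 0.25, "z": 0.15, "wx": 0, "wy": 0, "wz": 0}
    - {"x": -0.62, "y": 0.25, "z": 0.15, "wx": 0, "wy": 0, "wz": 0}
    - {"x": -0.62, "y": 0.25, "z": 0.15, "wx": 0, "wy": 0, "wz": 0}
    - {"x": -0.62, "y": 0.25, "z": 0.15, "wx": 0, "wy": 0, "wz": 0}
    - {"x": -0.62, "y": 0.25, "z": 0.15, "wx": 0, "wy": 0, "wz": 0}

```text
t: 3.77
eef_pos: [0.5741, -0.3117, 0.2416]
tool_rot: [-0.0, 0.765, 0.644, 0.001]
contact_force: [0.4, 0.5, 0.1]
gripper_width: 1.001
```

```bash
python3 - <<'E'
from rect import *
np.set_printoptions(precision=4,suppress=True)
cal=cams.get_calibration("wrist"); im=save("wrist","w2"); np.save("cal_w2.npy",cal,allow_pickle=True)
goto((.58,-.315,.2),-10)
for t,z in (("panel_key",.02),("key_block",0),("hex_key",.02)):
    r=finder.place_of("wrist",t); print(t,[(x["location"],round(x["confidence"],2),onz("wrist",x["location"],z,cal)) for x in r[:2]])
o=rectify("wrist",im,cal,.1,(.582,-.305),.05,6000)
o2=rectify("wrist",im,cal,.045,(.582,-.28),.08,3750)
cv2.imwrite("pics/r2.png",cv2.resize(np.hstack([o,o2]),(800,400)))
E
```

```text
t 3.82 P [ 0.5745 -0.3105  0.242 ] yaw -9.7 F [-0.4  0.1  0.6] w 0.997 q [-0.06  0.5   0.66  1.63 -0.33  1.13  0.52]
shift [-0.018   0.0304  0.21  ] turn [ 0.0004 -0.0008  0.0017] mm [-3.6  6.1 42. ] deg [ 0.08 -0.14  0.3 ]
panel_key [([330.7, 171.0], 0.65, array([ 0.5875, -0.3119,  0.02  ]))]
key_block [([329.9, 142.9], 0.98, array([ 0.592 , -0.2819,  0.    ]))]
hex_key [([329.1, 109.7], 0.93, array([ 0.5968, -0.2431,  0.02  ]))]
```

View pics/r2.png

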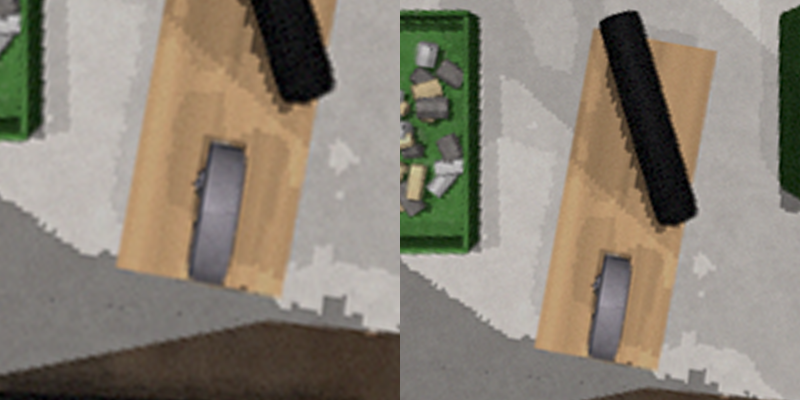

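The rectified view shows the ring edge-on at about (217,213) in the left panel. That puts the key at about (0.5865,-0.313) with a yaw of -10°, clear of the hex bar. I'll descend and grip.

```bash
python3 -c "
from h import *
goto((.5865,-.313,.063),-10)"
```

```text
t 3.97 P [ 0.5746 -0.3102  0.2427] yaw -9.64 F [ 0.4 -0.1 -0.7] w 0.998 q [-0.06  0.5   0.66  1.63 -0.33  1.13  0.52]
shift [-0.0064  0.0585  0.8985] turn [ 0.0008 -0.0008  0.002 ] mm [ -1.3  11.7 179.7] deg [ 0.15 -0.15  0.36]
```

Emit:
jog_arm:
  plan:
    - {"x": -0.007, "y": 0.058, "z": 0.2, "wx": 0.001, "wy": -0.001, "wz": 0.002}
    - {"x": -0.007, "y": 0.058, "z": 0.4, "wx": 0.001, "wy": -0.001, "wz": 0.002}
    - {"x": -0.007, "y": 0.058, "z": 0.55, "wx": 0.001, "wy": -0.001, "wz": 0.002}
    - {"x": -0.007, "y": 0.058, "z": 0.65, "wx": 0.001, "wy": -0.001, "wz": 0.002}
    - {"x": -0.007, "y": 0.058, "z": 0.75, "wx": 0.001, "wy": -0.001, "wz": 0.002}
    - {"x": -0.007, "y": 0.058, "z": 0.83, "wx": 0.001, "wy": -0.001, "wz": 0.002}
    - {"x": -0.007, "y": 0.058, "z": 0.87, "wx": 0.001, "wy": -0.001, "wz": 0.002}
    - {"x": -0.007, "y": 0.058, "z": 0.9, "wx": 0.001, "wy": -0.001, "wz": 0.002}
    - {"x": -0.007, "y": 0.058, "z": 0.9, "wx": 0.001, "wy": -0.001, "wz": 0.002}
    - {"x": -0.007, "y": 0.058, "z": 0.9, "wx": 0.001, "wy": -0.001, "wz": 0.002}

```text
t: 4.8
eef_pos: [0.5871, -0.3129, 0.0636]
tool_rot: [0.0, 0.766, 0.643, -0.0]
contact_force: [0.1, -0.1, 0.6]
gripper_width: 1.0
```

```bash
python3 - <<'E'
from h import *
goto((.5865,-.313,.063),-10)
cal=cams.get_calibration("wrist"); im=save("wrist","w3"); 
E
```

```text
t 4.8 P [ 0.5871 -0.3129  0.0636] yaw -9.96 F [ 0.1 -0.1  0.6] w 1.0 q [ 0.02  0.71  0.54  1.73 -0.47  0.83  0.61]
shift [-0.0011 -0.0027  0.0029] turn [0.0002 0.0002 0.0002] mm [-0.2 -0.5  0.6] deg [0.04 0.04 0.04]
```

View pics/w3.png

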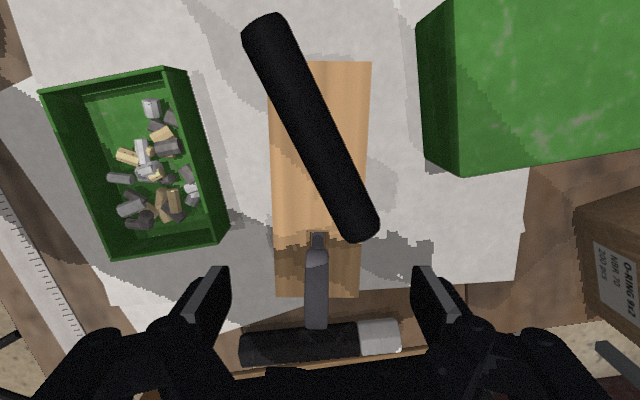

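The ring at (316,290) sits centred between the open fingers, and the hex bar is clear. I'll close, then draw the key straight up.

Emit:
jog_arm:
  plan:
    - {"x": 0, "y": 0, "z": 0, "wx": 0, "wy": 0, "wz": 0}
    - {"x": 0, "y": 0, "z": 0, "wx": 0, "wy": 0, "wz": 0}
    - {"x": 0, "y": 0, "z": 0, "wx": 0, "wy": 0, "wz": 0}
    - {"x": 0, "y": 0, "z": 0, "wx": 0, "wy": 0, "wz": 0}
    - {"x": 0, "y": 0, "z": 0, "wx": 0, "wy": 0, "wz": 0}
    - {"x": 0, "y": 0, "z": 0, "wx": 0, "wy": 0, "wz": 0}
    - {"x": 0, "y": 0, "z": 0, "wx": 0, "wy": 0, "wz": 0}
    - {"x": 0, "y": 0, "z": 0, "wx": 0, "wy": 0, "wz": 0}
    - {"x": 0, "y": 0, "z": 0, "wx": 0, "wy": 0, "wz": 0}
    - {"x": 0, "y": 0, "z": 0, "wx": 0, "wy": 0, "wz": 0}
  hand: -1
  grip_force: 60

```text
t: 5.68
eef_pos: [0.5867, -0.3132, 0.064]
tool_rot: [0.0, 0.766, 0.643, -0.0]
contact_force: [-3.9, 0.8, 5.0]
gripper_width: 0.106
```

Emit:
jog_arm:
  plan:
    - {"x": 0, "y": 0, "z": -0.05, "wx": 0, "wy": 0, "wz": 0}
    - {"x": 0, "y": 0, "z": -0.1, "wx": 0, "wy": 0, "wz": 0}
    - {"x": 0, "y": 0, "z": -0.16, "wx": 0, "wy": 0, "wz": 0}
    - {"x": 0, "y": 0, "z": -0.25, "wx": 0, "wy": 0, "wz": 0}
    - {"x": 0, "y": 0, "z": -0.4, "wx": 0, "wy": 0, "wz": 0}
    - {"x": 0, "y": 0, "z": -0.6, "wx": 0, "wy": 0, "wz": 0}
    - {"x": 0, "y": 0, "z": -0.8, "wx": 0, "wy": 0, "wz": 0}
    - {"x": 0, "y": 0, "z": -0.9, "wx": 0, "wy": 0, "wz": 0}
    - {"x": 0, "y": 0, "z": -0.9, "wx": 0, "wy": 0, "wz": 0}

```text
t: 6.43
eef_pos: [0.5894, -0.3154, 0.2517]
tool_rot: [0.006, 0.766, 0.643, 0.003]
contact_force: [-0.3, 0.7, 0.8]
gripper_width: 0.11
```

```bash
python3 - <<'E'
from h import *
goto((.5109,.2523,.24),164)
E
```

```text
t 6.43 P [ 0.5894 -0.3154  0.2517] yaw -10.01 F [-0.3  0.7  0.8] w 0.11 q [-0.06  0.51  0.67  1.59 -0.34  1.14  0.51]
shift [ 2.7274 -0.8806  0.0387] turn [-0.0013  0.0058 -0.9667] mm [ 545.5 -176.1    7.7] deg [  -0.24    1.05 -174.01]
```

Gripped: the opening is 9.3 mm and the key is lifted. I'll carry it to the lock while turning to the 164° grasp.

Emit:
jog_arm:
  plan:
    - {"x": 0.95, "y": -0.3, "z": 0, "wx": 0, "wy": 0.006, "wz": -0.34}
    - {"x": 0.95, "y": -0.3, "z": 0, "wx": 0, "wy": 0.006, "wz": -0.34}
    - {"x": 0.95, "y": -0.3, "z": 0, "wx": 0, "wy": 0.006, "wz": -0.34}
    - {"x": 0.95, "y": -0.3, "z": 0, "wx": 0, "wy": 0.006, "wz": -0.34}
    - {"x": 0.95, "y": -0.3, "z": 0, "wx": 0, "wy": 0.006, "wz": -0.34}
    - {"x": 0.95, "y": -0.3, "z": 0, "wx": 0, "wy": 0.006, "wz": -0.34}
    - {"x": 0.95, "y": -0.3, "z": 0, "wx": 0, "wy": 0.006, "wz": -0.34}
    - {"x": 0.95, "y": -0.3, "z": 0, "wx": 0, "wy": 0.006, "wz": -0.34}

```text
t: 7.1
eef_pos: [0.5633, -0.1169, 0.2507]
tool_rot: [0.001, 0.36, 0.933, 0.006]
contact_force: [0.1, -0.2, -1.3]
gripper_width: 0.11
```

```bash
python3 - <<'E'
from h import *
goto((.5109,.2523,.24),164)
E
```

```text
t 7.1 P [ 0.5633 -0.1169  0.2507] yaw 47.76 F [ 0.1 -0.2 -1.3] w 0.11 q [-0.25  0.31  0.44  1.8  -0.16  1.06  1.09]
shift [1.4347 1.1896 0.072 ] turn [ 0.0034  0.0032 -0.6458] mm [286.9 237.9  14.4] deg [   0.61    0.57 -116.24]
```

Emit:
jog_arm:
  plan:
    - {"x": 0.78, "y": 0.65, "z": 0, "wx": 0.003, "wy": 0.003, "wz": -0.33}
    - {"x": 0.78, "y": 0.65, "z": 0, "wx": 0.003, "wy": 0.003, "wz": -0.33}
    - {"x": 0.78, "y": 0.65, "z": 0, "wx": 0.003, "wy": 0.003, "wz": -0.33}
    - {"x": 0.78, "y": 0.65, "z": 0, "wx": 0.003, "wy": 0.003, "wz": -0.33}
    - {"x": 0.78, "y": 0.65, "z": 0, "wx": 0.003, "wy": 0.003, "wz": -0.33}
    - {"x": 0.78, "y": 0.65, "z": 0, "wx": 0.003, "wy": 0.003, "wz": -0.33}
    - {"x": 0.78, "y": 0.65, "z": 0, "wx": 0.003, "wy": 0.003, "wz": -0.33}
    - {"x": 0.78, "y": 0.65, "z": 0, "wx": 0.003, "wy": 0.003, "wz": -0.33}

```text
t: 7.77
eef_pos: [0.535, 0.0852, 0.2529]
tool_rot: [-0.002, -0.131, 0.991, 0.003]
contact_force: [-0.4, 0.5, -1.0]
gripper_width: 0.109
```

```bash
python3 - <<'E'
from h import *
goto((.5109,.2523,.2),164)
E
```

```text
t 7.77 P [0.535  0.0852 0.2529] yaw 105.06 F [-0.4  0.5 -1. ] w 0.109 q [-0.42  0.24  0.18  1.86 -0.06  1.05  1.62]
shift [-0.1017  0.8366  0.2689] turn [ 0.0021 -0.     -0.3274] mm [-20.3 167.3  53.8] deg [  0.38  -0.   -58.94]
```

Emit:
jog_arm:
  plan:
    - {"x": -0.1, "y": 0.83, "z": 0.1, "wx": 0.002, "wy": 0, "wz": -0.327}
    - {"x": -0.1, "y": 0.83, "z": 0.1, "wx": 0.002, "wy": 0, "wz": -0.327}
    - {"x": -0.1, "y": 0.83, "z": 0.1, "wx": 0.002, "wy": 0, "wz": -0.327}
    - {"x": -0.1, "y": 0.83, "z": 0.1, "wx": 0.002, "wy": 0, "wz": -0.327}
    - {"x": -0.1, "y": 0.83, "z": 0.2, "wx": 0.002, "wy": 0, "wz": -0.327}
    - {"x": -0.1, "y": 0.83, "z": 0.24, "wx": 0.002, "wy": 0, "wz": -0.327}
    - {"x": -0.1, "y": 0.83, "z": 0.27, "wx": 0.002, "wy": 0, "wz": -0.327}
    - {"x": -0.1, "y": 0.83, "z": 0.27, "wx": 0.002, "wy": 0, "wz": -0.327}
    - {"x": -0.1, "y": 0.83, "z": 0.27, "wx": 0.002, "wy": 0, "wz": -0.327}
    - {"x": -0.1, "y": 0.83, "z": 0.27, "wx": 0.002, "wy": 0, "wz": -0.327}

```text
t: 8.6
eef_pos: [0.5109, 0.2507, 0.1997]
tool_rot: [-0.0, -0.602, 0.799, 0.0]
contact_force: [-0.3, 0.1, 0.3]
gripper_width: 0.109
```

```bash
python3 - <<'E'
from rect import *
np.set_printoptions(precision=4,suppress=True)
goto((.5109,.2523,.16),164)
ims=[]
for c in ("wrist","scene","side"):
    cal=cams.get_calibration(c); im=save(c,c[0]+"4"); np.save(f"cal_{c}4.npy",cal,allow_pickle=True)
    for t in ("panel_key","lock_mouth"):
        print(c,t,[(np.round(x["location"],1),round(x["confidence"],2)) for x in finder.place_of(c,t)[:2]])
    P,Rt=pose(); pred=P+Rt.apply([0,0,.044]); print(" pred key end",pred,proj(c,[pred,(.5109,.2523,.102)],cal))
    u=proj(c,[(.5109,.2523,.13)],cal)[0].astype(int); k=im[max(u[1]-50,0):u[1]+50,u[0]-50:u[0]+50]
    ims.append(cv2.resize(k[:,:,::-1],(400,400),interpolation=cv2.INTER_CUBIC))
cv2.imwrite("pics/m4.png",cv2.resize(np.hstack(ims[:2]),(800,400)));cv2.imwrite("pics/m4b.png",ims[2])
E
```

```text
t 8.6 P [0.5109 0.2507 0.1997] yaw 163.97 F [-0.3  0.1  0.3] w 0.109 q [-0.5   0.34 -0.08  1.84  0.03  0.96  2.27]
shift [-0.0076  0.002   0.1985] turn [ 0.0001 -0.     -0.0002] mm [-1.5  0.4 39.7] deg [ 0.01 -0.   -0.03]
wrist panel_key [(array([320.3, 229.5]), 0.63)]
wrist lock_mouth [(array([321. , 208.1]), 0.68), (array([352.2, 177.7]), 0.57)]
 pred key end [0.511  0.2509 0.156 ] [[321.3315 234.58  ]
 [321.7529 209.1914]]
scene panel_key [(array([257.1, 128.5]), 0.47)]
scene lock_mouth [(array([256.2, 145.6]), 0.84)]
 pred key end [0.511  0.251  0.1559] [[253.9943 128.6459]
 [255.2208 144.6902]]
side panel_key [(array([255.9, 144.8]), 0.5)]
side lock_mouth [(array([260.6, 152.9]), 0.62), (array([229.1, 167.2]), 0.41)]
 pred key end [0.5109 0.251  0.1558] [[257.3068 141.9033]
 [259.4335 151.0215]]
```

View pics/m4.png

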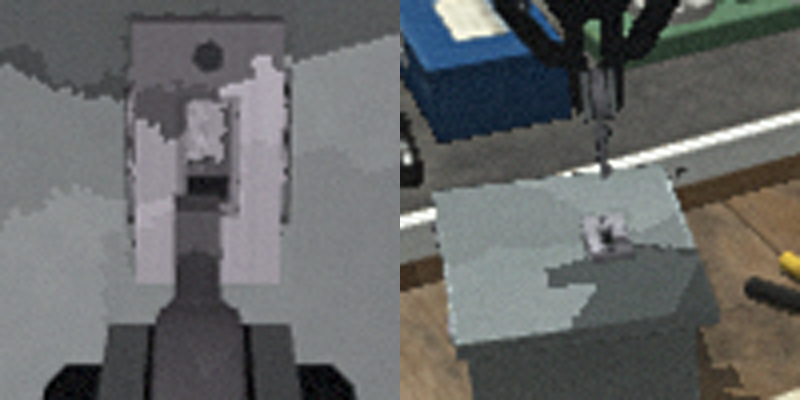

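```bash
python3 - <<'E'
from h import *
np.set_printoptions(precision=1,suppress=True)
cal=np.load("cal_wrist4.npy",allow_pickle=True).item()
P,Rt=pose()
k=lambda x,y,z: P+Rt.apply([x,y,z])
m=np.array([.5109,.2523,.102]); tx=Rt.apply([1,0,0]); ty=Rt.apply([0,1,0]); o=proj("wrist",[(.5109,.2523,.13)],cal)[0].astype(int)-50
pts=dict(bitfar=k(-.01,0,.044),bitfarbev=k(-.009,0,.044),bitfartop=k(-.01,0,.034),shoulder_near=k(.0,0,.010),platefar=m-.028*tx,platefarL=m-.028*tx-.015*ty,platefarR=m-.028*tx+.015*ty,screw=m-.021*tx,slotfar=m-.011*tx,bevfar=m-.013*tx,floorfar=m-.011*tx-np.array([0,0,.02]))
for n,p in pts.items(): print(n,(proj("wrist",[p],cal)[0]-o)*4)
E
```

```text
bitfar [201.9 310.2]
bitfarbev [201.9 304.7]
bitfartop [202.1 338.6]
shoulder_near [202.9 355.3]
platefar [202.6 278.5]
platefarL [131.3 278.4]
platefarR [273.9 278.6]
screw [202.7 247.9]
slotfar [202.8 203.2]
bevfar [202.8 212.2]
floorfar [202.5 170. ]
```

```bash
python3 - <<'E'
import cv2
a=cv2.imread("pics/w4.png")[160:260,270:370]; a=cv2.resize(a,(600,600),interpolation=cv2.INTER_CUBIC); cv2.imwrite("pics/w4c.png",a)
E
```

```text
(no output)
```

View pics/w4c.png

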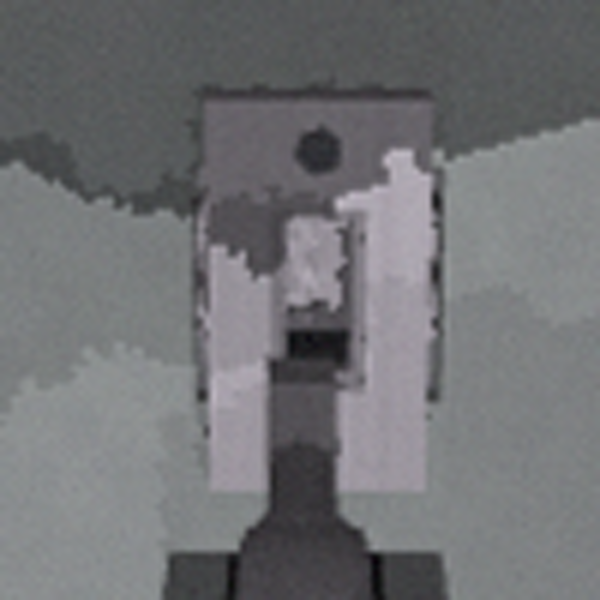

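```bash
python3 - <<'E'
from h import *
np.set_printoptions(precision=1,suppress=True)
cal=np.load("cal_wrist4.npy",allow_pickle=True).item()
P,Rt=pose()
k=lambda x,y,z: P+Rt.apply([x,y,z])
m=np.array([.5109,.2523,.102]); tx=Rt.apply([1,0,0]); ty=Rt.apply([0,1,0])
pts=dict(bitend_8=k(.008,0,.044),bit10_2=k(.01,0,.042),bittop=k(.01,0,.034),ringcollar=k(.0035,0,.024),platefar=m+.028*tx,platenear=m-.028*tx,screw=m+.021*tx,bevfar=m+.013*tx)
for n,p in pts.items(): print(n,proj("wrist",[p],cal)[0])
E
```

```text
bitend_8 [321.6 223.1]
bit10_2 [321.6 221.4]
bittop [321.6 226.2]
ringcollar [321.7 243. ]
platefar [321.9 175.5]
platenear [321.7 240.6]
screw [321.8 184.1]
bevfar [321.8 193.8]
```

The slot sits about 1.3 mm off the bit towards the hinge. I'll correct for that, come down to just above the mouth and check once more.

Emit:
jog_arm:
  plan:
    - {"x": -0.014, "y": 0.008, "z": 0.08, "wx": 0, "wy": 0, "wz": 0}
    - {"x": -0.014, "y": 0.008, "z": 0.16, "wx": 0, "wy": 0, "wz": 0}
    - {"x": -0.014, "y": 0.008, "z": 0.21, "wx": 0, "wy": 0, "wz": 0}
    - {"x": -0.014, "y": 0.008, "z": 0.23, "wx": 0, "wy": 0, "wz": 0}
    - {"x": -0.014, "y": 0.008, "z": 0.23, "wx": 0, "wy": 0, "wz": 0}
    - {"x": -0.014, "y": 0.008, "z": 0.23, "wx": 0, "wy": 0, "wz": 0}

```text
t: 9.55
eef_pos: [0.5104, 0.2542, 0.1541]
tool_rot: [0.0, -0.601, 0.799, 0.0]
contact_force: [0.2, 0.0, -0.4]
gripper_width: 0.113
```

```bash
python3 - <<'E'
from h import *
np.set_printoptions(precision=1,suppress=True)
goto()
P,Rt=pose()
ims=[]
for c in ("wrist","scene","side"):
    cal=cams.get_calibration(c); im=save(c,c[0]+"5"); 
    pr=P+Rt.apply([0,0,.044]); m=np.array([.5109,.2523,.102])+Rt.apply([-.0008,.001,0])
    u=proj(c,[pr,m],cal); print(c,u)
    n=45 if c=="wrist" else 22
    o=u[1].astype(int)-n-(np.array([0,8]) if c!="wrist" else 0); print("crop origin",o,"scale",266/(2*n))
    ims.append(cv2.resize(im[o[1]:o[1]+2*n,o[0]:o[0]+2*n,::-1],(266,266),interpolation=cv2.INTER_CUBIC))
cv2.imwrite("pics/m5.png",np.hstack(ims))
E
```

```text
t 9.55 P [0.5 0.3 0.2] yaw 163.89 F [ 0.2  0.  -0.4] w 0.113 q [-0.5  0.4 -0.1  1.9  0.   0.9  2.2]
shift [0. 0. 0.] turn [0. 0. 0.] mm [0. 0. 0.] deg [0. 0. 0.]
wrist [[321.5 234.2]
 [321.4 228.1]]
crop origin [276 183] scale 2.9555555555555557
scene [[254.6 142.1]
 [254.8 144.6]]
crop origin [232 114] scale 6.045454545454546
side [[258.6 149.4]
 [259.1 151. ]]
crop origin [237 120] scale 6.045454545454546
```

View pics/m5.png

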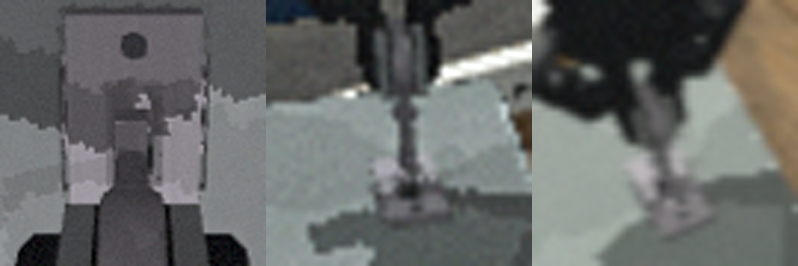

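```bash
python3 - <<'E'
import cv2
a=cv2.imread("pics/w5.png")[180:260,280:360]; a=cv2.resize(a,(640,640),interpolation=cv2.INTER_CUBIC); a=cv2.convertScaleAbs(a,alpha=1.5); cv2.imwrite("pics/w5c.png",a)
E
```

```text
(no output)
```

View pics/w5c.png

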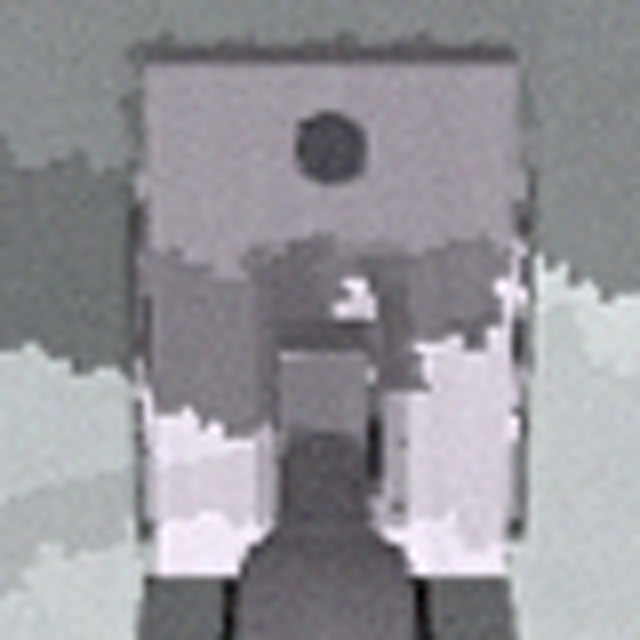

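The bit is centred to within about 0.6 mm. I'll go in slowly and watch the force.

Emit:
jog_arm:
  plan:
    - {"x": 0.002, "y": 0.0025, "z": 0.02, "wx": 0, "wy": 0, "wz": 0}
    - {"x": 0.002, "y": 0.0025, "z": 0.035, "wx": 0, "wy": 0, "wz": 0}
    - {"x": 0.002, "y": 0.0025, "z": 0.045, "wx": 0, "wy": 0, "wz": 0}
    - {"x": 0.002, "y": 0.0025, "z": 0.055, "wx": 0, "wy": 0, "wz": 0}
    - {"x": 0.002, "y": 0.0025, "z": 0.065, "wx": 0, "wy": 0, "wz": 0}
    - {"x": 0.002, "y": 0.0025, "z": 0.07, "wx": 0, "wy": 0, "wz": 0}
    - {"x": 0.002, "y": 0.0025, "z": 0.07, "wx": 0, "wy": 0, "wz": 0}

```text
t: 10.28
eef_pos: [0.51, 0.2541, 0.1403]
tool_rot: [0.001, -0.601, 0.799, 0.0]
contact_force: [0.0, 0.5, -0.9]
gripper_width: 0.111
```

```bash
python3 -c "
from h import *
goto((.5102,.2533,.126),164); print(monitor.get_obs()['torque'])"
```

```text
t 10.28 P [0.51   0.2541 0.1403] yaw 163.89 F [ 0.   0.5 -0.9] w 0.111 q [-0.51  0.41 -0.08  1.89  0.04  0.84  2.25]
shift [ 0.0035 -0.002   0.0717] turn [-0.0002  0.0003 -0.0006] mm [ 0.7 -0.4 14.3] deg [-0.03  0.05 -0.11]
[-0.01532512  0.00718582  0.0302908 ]
```

No contact force, so the bit is in the slot. I'll push on to the floor.

Emit:
jog_arm:
  plan:
    - {"x": 0, "y": 0, "z": 0.02, "wx": 0, "wy": 0, "wz": 0}
    - {"x": 0, "y": 0, "z": 0.035, "wx": 0, "wy": 0, "wz": 0}
    - {"x": 0, "y": 0, "z": 0.05, "wx": 0, "wy": 0, "wz": 0}
    - {"x": 0, "y": 0, "z": 0.06, "wx": 0, "wy": 0, "wz": 0}
    - {"x": 0, "y": 0, "z": 0.066, "wx": 0, "wy": 0, "wz": 0}
    - {"x": 0, "y": 0, "z": 0.07, "wx": 0, "wy": 0, "wz": 0}
    - {"x": 0, "y": 0, "z": 0.07, "wx": 0, "wy": 0, "wz": 0}

```text
t: 10.87
eef_pos: [0.5099, 0.254, 0.1265]
tool_rot: [0.0, -0.601, 0.799, 0.0]
contact_force: [-2.3, -1.3, 3.1]
gripper_width: 0.108
```

```bash
python3 -c "
from h import *
goto((.5102,.2533,.126),164); print(monitor.get_obs()['torque'])"
```

```text
t 10.87 P [0.5099 0.254  0.1265] yaw 163.89 F [-2.3 -1.3  3.1] w 0.108 q [-0.51  0.43 -0.08  1.9   0.04  0.81  2.25]
shift [ 0.003  -0.0023  0.0027] turn [-0.0001  0.0002 -0.0006] mm [ 0.6 -0.5  0.5] deg [-0.02  0.03 -0.11]
[-0.26593651  0.43092294 -0.04364468]
```

Emit:
jog_arm:
  plan:
    - {"x": 0.001, "y": -0.001, "z": 0.004, "wx": 0, "wy": 0, "wz": 0}
    - {"x": 0.001, "y": -0.001, "z": 0.008, "wx": 0, "wy": 0, "wz": 0}
    - {"x": 0.001, "y": -0.001, "z": 0.008, "wx": 0, "wy": 0, "wz": 0}

```text
t: 11.12
eef_pos: [0.51, 0.254, 0.1258]
tool_rot: [0.0, -0.601, 0.799, 0.0]
contact_force: [-2.9, -1.4, 8.6]
gripper_width: 0.109
```

The floor is felt at 8.6 N, so the key is home. Next is the clockwise turn (+wz, with tool z down).

Emit:
jog_arm:
  plan:
    - {"x": 0.001, "y": 0.001, "z": -0.002, "wx": 0, "wy": 0, "wz": 0.03}
    - {"x": 0.001, "y": 0.001, "z": -0.004, "wx": 0, "wy": 0, "wz": 0.065}
    - {"x": 0.001, "y": 0.001, "z": -0.004, "wx": 0, "wy": 0, "wz": 0.1}
    - {"x": 0.001, "y": 0.001, "z": -0.004, "wx": 0, "wy": 0, "wz": 0.135}
    - {"x": 0.001, "y": 0.001, "z": -0.004, "wx": 0, "wy": 0, "wz": 0.17}
    - {"x": 0.001, "y": 0.001, "z": -0.004, "wx": 0, "wy": 0, "wz": 0.2}
    - {"x": 0.001, "y": 0.001, "z": -0.004, "wx": 0, "wy": 0, "wz": 0.2}

```text
t: 11.7
eef_pos: [0.5102, 0.2542, 0.1268]
tool_rot: [0.001, -0.323, 0.946, 0.0]
contact_force: [-0.2, 0.0, -1.2]
gripper_width: 0.106
```

Emit:
jog_arm:
  plan:
    - {"x": 0, "y": 0, "z": 0, "wx": 0, "wy": 0, "wz": 0.035}
    - {"x": 0, "y": 0, "z": 0, "wx": 0, "wy": 0, "wz": 0.07}
    - {"x": 0, "y": 0, "z": 0, "wx": 0, "wy": 0, "wz": 0.105}
    - {"x": 0, "y": 0, "z": 0, "wx": 0, "wy": 0, "wz": 0.14}
    - {"x": 0, "y": 0, "z": 0, "wx": 0, "wy": 0, "wz": 0.175}
    - {"x": 0, "y": 0, "z": 0, "wx": 0, "wy": 0, "wz": 0.21}
    - {"x": 0, "y": 0, "z": 0, "wx": 0, "wy": 0, "wz": 0.245}
    - {"x": 0, "y": 0, "z": 0, "wx": 0, "wy": 0, "wz": 0.28}
    - {"x": 0, "y": 0, "z": 0, "wx": 0, "wy": 0, "wz": 0.31}
    - {"x": 0, "y": 0, "z": 0, "wx": 0, "wy": 0, "wz": 0.31}
    - {"x": 0, "y": 0, "z": 0, "wx": 0, "wy": 0, "wz": 0.31}

```text
t: 12.62
eef_pos: [0.5106, 0.2539, 0.1271]
tool_rot: [0.001, 0.155, 0.988, 0.001]
contact_force: [-0.2, -2.0, 3.7]
gripper_width: 0.104
```

```bash
python3 -c "
from h import *
goto((.5102,.2533,.126),74); print(monitor.get_obs()['torque'])
save('scene','s6')"
```

```text
t 12.62 P [0.5106 0.2539 0.1271] yaw 72.19 F [-0.2 -2.   3.7] w 0.104 q [-0.81  0.44  0.3   1.92 -0.18  0.8   0.85]
shift [ 0.0009 -0.0035  0.0053] turn [ 0.0005  0.0007 -0.01  ] mm [ 0.2 -0.7  1.1] deg [ 0.09  0.13 -1.81]
[-0.49597759 -0.00145996  0.03833126]
```

The lock has let go: the sprung door is pushing up on the held key with 3.7 N. The jaws are now parallel to the hinge, so I can swing the door by the captive key. I'll compute the arc rows.

```bash
cat > arc.py <<'E'
from h import *
import sys,json
f=np.array([np.cos(np.radians(-16)),np.sin(np.radians(-16)),0]); u=np.array([0,0,1.])
m=np.array([.5104,.2533]); H=np.r_[m-.118*f[:2],.082]
ax=np.cross(f,u); a=-ax if np.cross(ax,f)@u<0 else ax
def tgt(th,ta,h=.064,g=.019):
    C=H+f*(.118*np.cos(th)-h*np.sin(th))+u*(.118*np.sin(th)+h*np.cos(th))
    rv=R.from_rotvec(a*ta); y0=-a
    M=rv*R.from_matrix(np.c_[np.cross(y0,-u),y0,-u]); return C+g*M.apply([0,0,1]),M
def rows(L):
    P,Rt=pose(); out=[]
    for th,ta in L:
        p,M=tgt(th,ta); d=Rt.inv().apply(p-P)/.2; w=(Rt.inv()*M).as_rotvec()/np.pi
        out.append(dict(zip("x y z wx wy wz".split(),np.r_[d,w].round(3).tolist())))
    print(json.dumps(out))
E
python3 - <<'E'
from arc import *
goto(); print(a)
rows([(t,t) for t in np.linspace(.04,.42,9)]+[(.42,.42)]*2)
E
```

```text
t 12.67 P [0.5106 0.2539 0.127 ] yaw 72.17 F [-0.4 -1.8  4.8] w 0.104 q [-0.81  0.44  0.3   1.92 -0.18  0.8   0.85]
shift [0. 0. 0.] turn [0. 0. 0.] mm [0. 0. 0.] deg [0. 0. 0.]
[-0.27563736 -0.9612617   0.        ]
[{"x": 0.009, "y": -0.004, "z": -0.023, "wx": 0.0, "wy": -0.012, "wz": -0.01}, {"x": 0.022, "y": -0.004, "z": -0.051, "wx": 0.0, "wy": -0.027, "wz": -0.01}, {"x": 0.036, "y": -0.004, "z": -0.077, "wx": -0.0, "wy": -0.042, "wz": -0.01}, {"x": 0.05, "y": -0.005, "z": -0.103, "wx": -0.0, "wy": -0.057, "wz": -0.01}, {"x": 0.067, "y": -0.005, "z": -0.128, "wx": -0.001, "wy": -0.073, "wz": -0.01}, {"x": 0.084, "y": -0.006, "z": -0.153, "wx": -0.001, "wy": -0.088, "wz": -0.01}, {"x": 0.102, "y": -0.006, "z": -0.177, "wx": -0.001, "wy": -0.103, "wz": -0.01}, {"x": 0.122, "y": -0.007, "z": -0.199, "wx": -0.001, "wy": -0.118, "wz": -0.01}, {"x": 0.143, "y": -0.007, "z": -0.221, "wx": -0.002, "wy": -0.133, "wz": -0.01}, {"x": 0.143, "y": -0.007, "z": -0.221, "wx": -0.002, "wy": -0.133, "wz": -0.01}, {"x": 0.143, "y": -0.007, "z": -0.221, "wx": -0.002, "wy": -0.133, "wz": -0.01}]
```

Emit:
jog_arm:
  plan:
    - {"x": 0.009, "y": -0.004, "z": -0.023, "wx": 0, "wy": -0.012, "wz": -0.005}
    - {"x": 0.022, "y": -0.004, "z": -0.051, "wx": 0, "wy": -0.027, "wz": -0.01}
    - {"x": 0.036, "y": -0.004, "z": -0.077, "wx": 0, "wy": -0.042, "wz": -0.01}
    - {"x": 0.05, "y": -0.005, "z": -0.103, "wx": 0, "wy": -0.057, "wz": -0.01}
    - {"x": 0.067, "y": -0.005, "z": -0.128, "wx": 0, "wy": -0.073, "wz": -0.01}
    - {"x": 0.084, "y": -0.006, "z": -0.153, "wx": 0, "wy": -0.088, "wz": -0.01}
    - {"x": 0.102, "y": -0.006, "z": -0.177, "wx": 0, "wy": -0.103, "wz": -0.01}
    - {"x": 0.122, "y": -0.007, "z": -0.199, "wx": 0, "wy": -0.118, "wz": -0.01}
    - {"x": 0.143, "y": -0.007, "z": -0.221, "wx": -0.001, "wy": -0.133, "wz": -0.01}
    - {"x": 0.143, "y": -0.007, "z": -0.221, "wx": -0.001, "wy": -0.133, "wz": -0.01}
  grip_force: 50

```text
t: 13.5
eef_pos: [0.4819, 0.2622, 0.1712]
tool_rot: [0.207, 0.133, 0.969, -0.03]
contact_force: [4.3, -1.0, -1.8]
gripper_width: 0.11
```

```bash
python3 - <<'E'
from arc import *
goto(); p,M=tgt(.42,.42); P,Rt=pose(); print("err mm",Rt.inv().apply(p-P)*1000,np.degrees((Rt.inv()*M).as_rotvec()),monitor.get_obs()['torque'])
save("scene","s7"); 
rows([(t,t) for t in np.linspace(.46,.86,9)]+[(.86,.86)])
E
```

```text
t 13.5 P [0.4819 0.2622 0.1712] yaw 74.35 F [ 4.3 -1.  -1.8] w 0.11 q [-1.34  0.28  0.59  2.16  0.4   0.57  0.19]
shift [0. 0. 0.] turn [0. 0. 0.] mm [0. 0. 0.] deg [0. 0. 0.]
err mm [-1.16976029 -0.69930578  0.52072829] [-0.05161941  0.11967083  0.40481334] [-0.25313059 -0.26357966 -0.0885138 ]
[{"x": 0.005, "y": -0.003, "z": -0.022, "wx": -0.0, "wy": -0.013, "wz": 0.002}, {"x": 0.018, "y": -0.003, "z": -0.051, "wx": -0.0, "wy": -0.029, "wz": 0.002}, {"x": 0.033, "y": -0.003, "z": -0.079, "wx": -0.0, "wy": -0.045, "wz": 0.002}, {"x": 0.049, "y": -0.003, "z": -0.106, "wx": -0.0, "wy": -0.06, "wz": 0.002}, {"x": 0.066, "y": -0.003, "z": -0.132, "wx": -0.0, "wy": -0.076, "wz": 0.002}, {"x": 0.085, "y": -0.003, "z": -0.158, "wx": -0.0, "wy": -0.092, "wz": 0.002}, {"x": 0.105, "y": -0.003, "z": -0.182, "wx": -0.0, "wy": -0.108, "wz": 0.002}, {"x": 0.126, "y": -0.003, "z": -0.206, "wx": 0.0, "wy": -0.124, "wz": 0.002}, {"x": 0.148, "y": -0.003, "z": -0.228, "wx": 0.0, "wy": -0.14, "wz": 0.002}, {"x": 0.148, "y": -0.003, "z": -0.228, "wx": 0.0, "wy": -0.14, "wz": 0.002}]
```

View pics/s7.png

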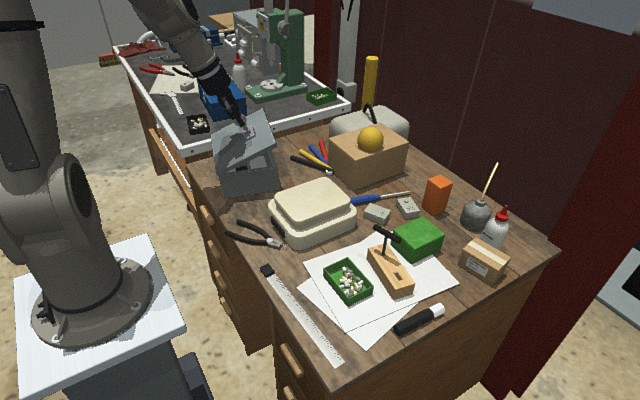

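The door is rising with the hand, at about 0.42 rad. Joint 4 is nearing its limit, so I'll hold the tilt and let the ring pivot in the pads with a lighter grip.

```bash
python3 - <<'E'
from arc import *
rows([(t,.42) for t in np.linspace(.46,1.0,10)]+[(1.0,.42)])
E
```

```text
[{"x": 0.009, "y": -0.003, "z": -0.022, "wx": -0.0, "wy": 0.0, "wz": 0.002}, {"x": 0.031, "y": -0.003, "z": -0.056, "wx": -0.0, "wy": 0.0, "wz": 0.002}, {"x": 0.054, "y": -0.003, "z": -0.088, "wx": -0.0, "wy": 0.0, "wz": 0.002}, {"x": 0.08, "y": -0.003, "z": -0.12, "wx": -0.0, "wy": 0.0, "wz": 0.002}, {"x": 0.107, "y": -0.003, "z": -0.149, "wx": -0.0, "wy": 0.0, "wz": 0.002}, {"x": 0.136, "y": -0.003, "z": -0.177, "wx": -0.0, "wy": 0.0, "wz": 0.002}, {"x": 0.167, "y": -0.002, "z": -0.203, "wx": -0.0, "wy": 0.0, "wz": 0.002}, {"x": 0.199, "y": -0.002, "z": -0.227, "wx": -0.0, "wy": 0.0, "wz": 0.002}, {"x": 0.233, "y": -0.002, "z": -0.249, "wx": -0.0, "wy": 0.0, "wz": 0.002}, {"x": 0.268, "y": -0.002, "z": -0.27, "wx": -0.0, "wy": 0.0, "wz": 0.002}, {"x": 0.268, "y": -0.002, "z": -0.27, "wx": -0.0, "wy": 0.0, "wz": 0.002}]
```

Emit:
jog_arm:
  plan:
    - {"x": 0.009, "y": -0.003, "z": -0.022, "wx": 0, "wy": 0, "wz": 0.002}
    - {"x": 0.031, "y": -0.003, "z": -0.056, "wx": 0, "wy": 0, "wz": 0.002}
    - {"x": 0.054, "y": -0.003, "z": -0.088, "wx": 0, "wy": 0, "wz": 0.002}
    - {"x": 0.08, "y": -0.003, "z": -0.12, "wx": 0, "wy": 0, "wz": 0.002}
    - {"x": 0.107, "y": -0.003, "z": -0.149, "wx": 0, "wy": 0, "wz": 0.002}
    - {"x": 0.136, "y": -0.003, "z": -0.177, "wx": 0, "wy": 0, "wz": 0.002}
    - {"x": 0.136, "y": -0.003, "z": -0.177, "wx": 0, "wy": 0, "wz": 0.002}
  grip_force: 30

```text
t: 14.13
eef_pos: [0.4458, 0.2724, 0.1939]
tool_rot: [0.207, 0.136, 0.968, -0.029]
contact_force: [6.4, -2.6, 2.9]
gripper_width: 0.11
```

```bash
python3 - <<'E'
from arc import *
th=.46+.06*5
goto(); p,M=tgt(th,.42); P,Rt=pose(); print("err mm",Rt.inv().apply(p-P)*1000,np.degrees((Rt.inv()*M).as_rotvec()),monitor.get_obs()['torque'])
rows([(t,.4) for t in np.linspace(.82,1.3,9)]+[(1.3,.4)])
E
```

```text
t 14.13 P [0.4458 0.2724 0.1939] yaw 74.06 F [ 6.4 -2.6  2.9] w 0.11 q [-1.44  0.2   0.59  2.19  0.45  0.66  0.09]
shift [0. 0. 0.] turn [0. 0. 0.] mm [0. 0. 0.] deg [0. 0. 0.]
err mm [ 2.01124066 -0.57555538  0.83907494] [0.03744911 0.07949097 0.04487953] [-0.54944156 -1.45611851 -0.05405379]
[{"x": 0.043, "y": -0.003, "z": -0.022, "wx": 0.0, "wy": 0.007, "wz": 0.0}, {"x": 0.075, "y": -0.003, "z": -0.046, "wx": 0.0, "wy": 0.007, "wz": 0.0}, {"x": 0.108, "y": -0.003, "z": -0.068, "wx": 0.0, "wy": 0.007, "wz": 0.0}, {"x": 0.143, "y": -0.003, "z": -0.089, "wx": 0.0, "wy": 0.007, "wz": 0.0}, {"x": 0.179, "y": -0.003, "z": -0.107, "wx": 0.0, "wy": 0.007, "wz": 0.0}, {"x": 0.216, "y": -0.003, "z": -0.123, "wx": 0.0, "wy": 0.007, "wz": 0.0}, {"x": 0.254, "y": -0.003, "z": -0.136, "wx": 0.0, "wy": 0.007, "wz": 0.0}, {"x": 0.293, "y": -0.003, "z": -0.147, "wx": 0.0, "wy": 0.007, "wz": 0.0}, {"x": 0.332, "y": -0.003, "z": -0.156, "wx": 0.0, "wy": 0.007, "wz": 0.0}, {"x": 0.332, "y": -0.003, "z": -0.156, "wx": 0.0, "wy": 0.007, "wz": 0.0}]
```

Emit:
jog_arm:
  plan:
    - {"x": 0.043, "y": -0.003, "z": -0.022, "wx": 0, "wy": 0.007, "wz": 0}
    - {"x": 0.075, "y": -0.003, "z": -0.046, "wx": 0, "wy": 0.007, "wz": 0}
    - {"x": 0.108, "y": -0.003, "z": -0.068, "wx": 0, "wy": 0.007, "wz": 0}
    - {"x": 0.143, "y": -0.003, "z": -0.089, "wx": 0, "wy": 0.007, "wz": 0}
    - {"x": 0.179, "y": -0.003, "z": -0.107, "wx": 0, "wy": 0.007, "wz": 0}
    - {"x": 0.216, "y": -0.003, "z": -0.123, "wx": 0, "wy": 0.007, "wz": 0}
    - {"x": 0.254, "y": -0.003, "z": -0.136, "wx": 0, "wy": 0.007, "wz": 0}
    - {"x": 0.254, "y": -0.003, "z": -0.136, "wx": 0, "wy": 0.007, "wz": 0}
  grip_force: 25

```text
t: 14.8
eef_pos: [0.3912, 0.2882, 0.199]
tool_rot: [0.197, 0.135, 0.971, -0.027]
contact_force: [3.2, -2.4, 6.5]
gripper_width: 0.108
```

```bash
python3 - <<'E'
from arc import *
th=.82+.06*6
goto(); p,M=tgt(th,.4); P,Rt=pose(); print(th,"err mm",Rt.inv().apply(p-P)*1000,np.degrees((Rt.inv()*M).as_rotvec()),monitor.get_obs()['torque'])
save("scene","s8"); save("side","d8")
print(th); rows([(t,.4) for t in np.linspace(1.24,1.72,9)]+[(1.72,.4)])
E
```

```text
t 14.8 P [0.3912 0.2882 0.199 ] yaw 74.19 F [ 3.2 -2.4  6.5] w 0.108 q [-1.53  0.13  0.56  2.22  0.47  0.74 -0.03]
shift [0. 0. 0.] turn [0. 0. 0.] mm [0. 0. 0.] deg [0. 0. 0.]
1.18 err mm [ 0.98050323 -0.64466771  0.7220491 ] [ 0.10062472 -0.00249875  0.1657111 ] [-0.62517194 -1.14118053 -0.14106715]
1.18
[{"x": 0.046, "y": -0.003, "z": -0.008, "wx": 0.001, "wy": -0.0, "wz": 0.001}, {"x": 0.086, "y": -0.003, "z": -0.016, "wx": 0.001, "wy": -0.0, "wz": 0.001}, {"x": 0.125, "y": -0.002, "z": -0.022, "wx": 0.001, "wy": -0.0, "wz": 0.001}, {"x": 0.165, "y": -0.002, "z": -0.025, "wx": 0.001, "wy": -0.0, "wz": 0.001}, {"x": 0.206, "y": -0.002, "z": -0.026, "wx": 0.001, "wy": -0.0, "wz": 0.001}, {"x": 0.246, "y": -0.002, "z": -0.025, "wx": 0.001, "wy": -0.0, "wz": 0.001}, {"x": 0.286, "y": -0.002, "z": -0.021, "wx": 0.001, "wy": -0.0, "wz": 0.001}, {"x": 0.326, "y": -0.002, "z": -0.015, "wx": 0.001, "wy": -0.0, "wz": 0.001}, {"x": 0.365, "y": -0.002, "z": -0.006, "wx": 0.001, "wy": -0.0, "wz": 0.001}, {"x": 0.365, "y": -0.002, "z": -0.006, "wx": 0.001, "wy": -0.0, "wz": 0.001}]
```

Emit:
jog_arm:
  plan:
    - {"x": 0.046, "y": -0.003, "z": -0.008, "wx": 0, "wy": 0, "wz": 0}
    - {"x": 0.086, "y": -0.003, "z": -0.016, "wx": 0, "wy": 0, "wz": 0}
    - {"x": 0.125, "y": -0.002, "z": -0.022, "wx": 0, "wy": 0, "wz": 0}
    - {"x": 0.165, "y": -0.002, "z": -0.025, "wx": 0, "wy": 0, "wz": 0}
    - {"x": 0.206, "y": -0.002, "z": -0.026, "wx": 0, "wy": 0, "wz": 0}
    - {"x": 0.246, "y": -0.002, "z": -0.025, "wx": 0, "wy": 0, "wz": 0}
    - {"x": 0.286, "y": -0.002, "z": -0.021, "wx": 0, "wy": 0, "wz": 0}
    - {"x": 0.286, "y": -0.002, "z": -0.021, "wx": 0, "wy": 0, "wz": 0}

```text
t: 15.57
eef_pos: [0.3389, 0.3033, 0.1809]
tool_rot: [0.196, 0.133, 0.971, -0.027]
contact_force: [-1.6, -1.6, 9.2]
gripper_width: 0.108
```

```bash
python3 - <<'E'
from arc import *
th=1.6
goto(); p,M=tgt(th,.4); P,Rt=pose(); print(th,"err mm",Rt.inv().apply(p-P)*1000,np.degrees((Rt.inv()*M).as_rotvec()),monitor.get_obs()['torque'])
rows([(t,.4) for t in np.linspace(1.63,1.74,4)]+[(1.74,.4)])
E
```

```text
t 15.57 P [0.3389 0.3033 0.1809] yaw 74.35 F [-1.6 -1.6  9.2] w 0.108 q [-1.62  0.13  0.51  2.28  0.5   0.74 -0.19]
shift [0. 0. 0.] turn [0. 0. 0.] mm [0. 0. 0.] deg [0. 0. 0.]
1.6 err mm [-0.42958897 -0.84476395  0.57079616] [ 0.1377756  -0.04498999  0.31797873] [-0.56183634 -0.63330269 -0.27270803]
[{"x": 0.018, "y": -0.004, "z": 0.006, "wx": 0.001, "wy": -0.0, "wz": 0.002}, {"x": 0.042, "y": -0.004, "z": 0.01, "wx": 0.001, "wy": -0.0, "wz": 0.002}, {"x": 0.066, "y": -0.004, "z": 0.015, "wx": 0.001, "wy": -0.0, "wz": 0.002}, {"x": 0.09, "y": -0.004, "z": 0.021, "wx": 0.001, "wy": -0.0, "wz": 0.002}, {"x": 0.09, "y": -0.004, "z": 0.021, "wx": 0.001, "wy": -0.0, "wz": 0.002}]
```

Emit:
jog_arm:
  plan:
    - {"x": 0.018, "y": -0.003, "z": 0.006, "wx": 0, "wy": 0, "wz": 0}
    - {"x": 0.042, "y": -0.003, "z": 0.01, "wx": 0, "wy": 0, "wz": 0}
    - {"x": 0.066, "y": -0.003, "z": 0.015, "wx": 0, "wy": 0, "wz": 0}
    - {"x": 0.09, "y": -0.003, "z": 0.021, "wx": 0, "wy": 0, "wz": 0}
    - {"x": 0.1, "y": -0.003, "z": 0.024, "wx": 0, "wy": 0, "wz": 0}
    - {"x": 0.1, "y": -0.003, "z": 0.024, "wx": 0, "wy": 0, "wz": 0}

```text
t: 16.07
eef_pos: [0.3225, 0.3081, 0.1691]
tool_rot: [0.196, 0.132, 0.971, -0.027]
contact_force: [-3.7, -1.3, 9.1]
gripper_width: 0.105
```

```bash
python3 - <<'E'
from arc import *
goto(); p,M=tgt(1.76,.4); P,Rt=pose(); print("err mm",Rt.inv().apply(p-P)*1000)
save("scene","s9")
for t in ("door_lip","lock_mouth"): print(t,[(np.round(x["location"],1),round(x["confidence"],2)) for x in finder.place_of("scene",t)[:2]])
for th in (1.5,1.7,1.85): print(th,proj("scene",[H+.18*(f*np.cos(th)+u*np.sin(th))])[0])
E
```

```text
t 16.07 P [0.3225 0.3081 0.1691] yaw 74.49 F [-3.7 -1.3  9.1] w 0.105 q [-1.65  0.14  0.49  2.3   0.5   0.73 -0.24]
shift [0. 0. 0.] turn [0. 0. 0.] mm [0. 0. 0.] deg [0. 0. 0.]
err mm [ 0.25447553 -0.84509711  0.66855706]
door_lip [(array([194.2,  97.1]), 0.74), (array([196.9, 121.7]), 0.62)]
lock_mouth [(array([196.4, 121.4]), 0.8), (array([217.6, 154.4]), 0.56)]
1.5 [210.47183498  97.50405558]
1.7 [196.54014442  99.25901772]
1.85 [186.51105692 102.23910066]
```

View pics/s9.png

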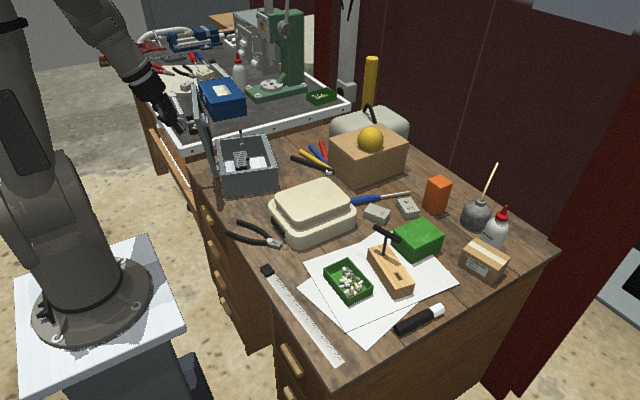

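The door is past upright at about 1.74 rad, with the key still in the lock; the lip is seen at (194,97), where I expected it for that angle. I'll release and back out along the fingers.

Emit:
jog_arm:
  plan:
    - {"x": 0, "y": 0, "z": 0, "wx": 0, "wy": 0, "wz": 0}
    - {"x": 0, "y": 0, "z": 0, "wx": 0, "wy": 0, "wz": 0}
    - {"x": 0, "y": 0, "z": 0, "wx": 0, "wy": 0, "wz": 0}
    - {"x": 0, "y": 0, "z": 0, "wx": 0, "wy": 0, "wz": 0}
    - {"x": 0.02, "y": 0, "z": -0.03, "wx": 0, "wy": 0, "wz": 0}
    - {"x": 0.04, "y": 0, "z": -0.08, "wx": 0, "wy": 0, "wz": 0}
    - {"x": 0.06, "y": 0, "z": -0.15, "wx": 0, "wy": 0, "wz": 0}
    - {"x": 0.08, "y": 0, "z": -0.25, "wx": 0, "wy": 0, "wz": 0}
    - {"x": 0.1, "y": 0, "z": -0.35, "wx": 0, "wy": 0, "wz": 0}
    - {"x": 0.1, "y": 0, "z": -0.45, "wx": 0, "wy": 0, "wz": 0}
    - {"x": 0.1, "y": 0, "z": -0.5, "wx": 0, "wy": 0, "wz": 0}
    - {"x": 0.1, "y": 0, "z": -0.5, "wx": 0, "wy": 0, "wz": 0}
  hand: 1

```text
t: 17.22
eef_pos: [0.2668, 0.3251, 0.2555]
tool_rot: [0.196, 0.132, 0.971, -0.025]
contact_force: [0.2, 0.4, -0.5]
gripper_width: 1.004
```

```bash
python3 - <<'E'
from arc import *
goto((.30,.315,.32))
for c in ("scene","side"):
    save(c,c[0]+"10")
    for t in ("door_lip","lock_mouth","panel_key"): print(c,t,[(np.round(x["location"],1),round(x["confidence"],2)) for x in finder.place_of(c,t)[:2]])
    for th in (1.5,1.7,1.85): print(th,proj(c,[H+.18*(f*np.cos(th)+u*np.sin(th)),H+f*(.118*np.cos(th)-.02*np.sin(th))+u*(.118*np.sin(th)+.02*np.cos(th)),H+f*(.118*np.cos(th))+u*(.118*np.sin(th))]))
E
```

```text
t 17.22 P [0.2668 0.3251 0.2555] yaw 74.6 F [ 0.2  0.4 -0.5] w 1.004 q [-1.77 -0.04  0.41  2.22  0.49  1.03 -0.32]
shift [-0.2845 -0.0033 -0.2305] turn [0. 0. 0.] mm [-56.9  -0.7 -46.1] deg [0. 0. 0.]
scene door_lip [(array([186.7, 101.1]), 0.69)]
scene lock_mouth [(array([192.6, 125.6]), 0.91)]
scene panel_key [(array([192.8, 117.5]), 0.5)]
1.5 [[210.47183498  97.50405558]
 [204.64087891 119.20453159]
 [212.19142418 118.8508808 ]]
1.7 [[196.54014442  99.25901772]
 [196.07979726 121.72908897]
 [203.40879537 120.04995224]]
1.85 [[186.51105692 102.23910066]
 [190.1676465  124.58420635]
 [197.09547028 121.95702519]]
side door_lip [(array([200.5, 143.7]), 0.88)]
side lock_mouth [(array([206.7, 156.5]), 0.6)]
side panel_key [(array([370.1, 197.1]), 0.73), (array([210.5, 156.8]), 0.4)]
1.5 [[219.21727293 134.60891287]
 [216.41535923 149.39551447]
 [222.49858472 147.11628528]]
1.7 [[208.02449021 139.52558824]
 [209.71927184 153.25403035]
 [215.49386895 150.24186399]]
1.85 [[200.14775488 144.10082464]
 [205.2078947  156.57930443]
 [210.56090294 153.11375518]]
```

The lip and mouth pixels in both cameras match 1.85 rad, the contact force is zero and the hand is clear.

```bash
python3 -c "
from h import *
bot.hand_in(); goto()"
```

```text
the job is handed in; nothing more can be done
the job is handed in; nothing more can be done
```

The box is unlocked and its door lies fully back on its stop, with the key left in the lock. I handed the job in at about 17 s of the 64 s; the hand-in reports no verdict.

**What I did:** I drew the panel key out of the block, pushed it into the keyhole until it met the floor (8.6 N), and turned it about 92° clockwise. I then swung the door up by the trapped key to about 1.74 rad. After that I let go and backed off, and the door fell open the rest of the way.

**Last checks:**
- **Door:** the lip and keyhole positions in the scene and side cameras match 1.85 rad to within about 3 pixels.
- **Robot:** the contact force was about zero, and the fingertips were roughly 8 cm clear of the key and door lip.
- **Key:** the scene camera shows it in the lock.
- **Other objects:** none was seen to have moved in the last picture I viewed, taken just before I let go of the key.

**Weaker points:**
- In the side view, the finder's top guess for the key was a false hit near (370,197). Its second guess, with lower confidence, was at the lock.
- I did not measure the barrel angle or the key's depth directly. I inferred them from the floor contact, the turn angle, and the door lifting with the key.

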